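# Hold the right whetstone case open

## Robot

A 6-joint arm with a two-finger parallel gripper is mounted at the origin on the work surface. World frame = base frame: x ahead of the robot, y to its left, z up, the work surface at z = 0. Lengths are in m, angles in rad, forces in N, time in s.
With the tool pointing down it reaches from about 0.35 to 0.875 m from the base axis. Payload 4.2 kg.
Tool frame: the origin (TCP) lies between the finger pads; the fingertips stand 25 mm ahead of it and the grasp point (between the pads) lies 6 mm ahead of it (robot.nose_length is the distance from the TCP to the fingertips, in m); z points along the fingers, y is the line along which they close (so a half turn about z gives the same grasp; the last joint's range is limited). The gripper opens to 87 mm and grips with 3 to 60 N. Pads are 19 mm wide; open, the fingers measure 117 mm over their backs; the gripper's body (75 mm by 190 mm) begins 51 mm behind the grasp point.
Start: joints at [-0.967, 0.385, 0.008, 0, -1.194, -0.259], TCP at [0.211, -0.588, 0.248] pointing down, gripper open.
Joint ranges: [-3.14, 3.14], [-1.21, 2.06], [-1.07, 1.41], [-3.16, 2.05], [-2.99, -0.16], [-3.1, 3.1]. Speed limits (rad/s): [2.79, 2.79, 3.14, 3.14, 3.14, 3.14].

## Interface

Orientations are given as a unit quaternion [w, x, y, z].
In Python, from rig import robot gives the robot as it stands.
- The arm moves only by the shell command python3 -m pendant 'ROWS' [FORCE]. ROWS is JSON, a list that holds one entry, the list of rows, each a list of 7 numbers: the shift along the tool's x, y, z scaled (see below), then the turn, a rotation vector about the tool's x, y, z scaled (see below), then the opening, from -1 (shut) to 1 (fully open), so that 0 is half open. In form: [[[dx, dy, dz, ax, ay, az, gripper], ...]]. A call has 1 to 8 rows; each row is the pose to reach, as a shift and turn from the pose commanded when the call began, along the tool's axes at that moment, turning the shorter way round; what a row does not reach only later rows make up. The controller multiplies each number of a shift by 20 cm and each number of a turn by pi rad. A row lasts 1/10 s, in which the tool goes at most 50 mm and 8.59 degrees, less where a joint would pass 70% of its speed; a pose out of reach is approached as far as the arm can. A call with a number of a shift or a turn outside -1 to 1 is refused whole. A call with a gripper value outside its range is refused whole. The fingers move at their own pace and stop on an object; FORCE is the grip in N (left out, the last holds). Time passes only in rows, so rows that repeat a pose let the fingers close. It gives the time, the measured TCP pose, the force, the opening and the grip force at its end, in the units of the state.
- robot.sense(): the state, without advancing time (a new reading comes with each control period).
- robot.snapshot(name): name is "side" or "top"; returns a dict with "img" (480x640x3 uint8, red, green, blue), "depth" (480x640 float32, m along the optical axis (not along the pixel's ray), 0 where there is no reading), "vfov" (degrees; the focal length in pixels is half the picture's height over the tangent of half this angle, whatever the lens; pixels are square), "cx", "cy" (the principal point, pixels), "dist" ([k1, k2, p1, p2, k3] as OpenCV has them; the pictures are not rectified), "extrinsics" (4x4, takes a point from world to camera coordinates). Camera axes: x right, y down, z forward; pixel columns grow to the right and rows downward; lengths in m; the calibration is good to about 2 mm. A picture is of the moment at which its call begins.
- robot.hand_in(): hands the job in; it is judged then, once.
The state is a dict: "time": time; "joint_positions": joint angles; "joint_velocities": joint speeds; "joint_torque": joint torques, N m; "position": TCP position; "tcp_rot": TCP orientation; "wrist_force": force on the tool from outside, world axes, zero at the start; "moment": the same for the moment, N m; "finger_gap": opening from 0.0 (shut) to 1.0 (fully open); "grip_force": force on a finger pad.
Only numpy, scipy, OpenCV 4.12 (cv2) and the standard library are available. Lean on these libraries where they do the work, as an engineer would, in place of code of your own. Each camera call takes 0.05 s, during which the arm holds its last target. There are 200 camera calls.

## Task

One of the two whetstones is on the wooden bridge in the steel drip pan; the other is drying on the slatted rack. Open the case that belongs to the stone in the pan (long case for the long stone, short case for the short one) to 60 degrees by its peg handle and hold the lid there with the gripper so that I can put the stone in: the lid falls shut by itself, so finish while still holding it. Leave the other case shut and do not disturb the stones, bottle or tape dispenser.

Things in the scene. Friction and masses are not known exactly. Their poses are not given: they have to be found in the camera images.
- long_case: the long whetstone case, a wooden box fixed to the bench: 110 mm deep (its x), 250 mm wide (its y), 80 mm high without the lid; origin at the centre of its underside, z up; its lid handle points to its -x, roughly towards the robot
- long_lid (a joint): angle of the long case's lid in rad: 0 shut (level), grows as it opens, 1.047 is 60 degrees, stop at 1.8. No spring: a lid of about 0.245 kg (varies by a third) on an easy hinge along the case's far (+x) top edge; it falls shut by its own weight from any angle short of about 1.5
- long_hinge (a point): middle of the long case's hinge line, which runs along the case's y, at the height of the lid's underside; fixed to the case, 55 mm to the case's +x of its centre and 80 mm above its underside
- long_lid_grip (a point): point to hold on the long case's lid, moving with it: on the axis of its handle, a round wooden peg of 20 mm diameter, 56 mm long, sticking out of the middle of the lid's front edge, in line with the lid, along the case's -x. The point is 38 mm out from that edge, 148 mm from the hinge line along the lid, 6 mm above the lid's underside. The lid is 12 mm thick, as wide and deep as the case
- short_case: the short whetstone case, a wooden box fixed to the bench: 110 mm deep (its x), 150 mm wide (its y), 65 mm high without the lid; origin at the centre of its underside, z up; its lid handle points to its -x, roughly towards the robot
- short_lid (a joint): angle of the short case's lid in rad: 0 shut (level), grows as it opens, 1.047 is 60 degrees, stop at 1.8. No spring: a lid of about 0.155 kg (varies by a third) on an easy hinge along the case's far (+x) top edge; it falls shut by its own weight from any angle short of about 1.5
- short_hinge (a point): middle of the short case's hinge line, which runs along the case's y, at the height of the lid's underside; fixed to the case, 55 mm to the case's +x of its centre and 65 mm above its underside
- short_lid_grip (a point): point to hold on the short case's lid, moving with it: on the axis of its handle, a round wooden peg of 20 mm diameter, 56 mm long, sticking out of the middle of the lid's front edge, in line with the lid, along the case's -x. The point is 38 mm out from that edge, 148 mm from the hinge line along the lid, 6 mm above the lid's underside. The lid is 12 mm thick, as wide and deep as the case
- pan: steel drip pan, 112 (x) by 260 (y) by 20 mm, standing beyond the cases, with a dark wooden bridge block in its middle whose top is 30 mm above the bench; origin at the centre of its underside
- rack: drying rack of light wooden slats, 108 (x) by 240 (y) by 30 mm, standing beside the pan; origin at the centre of its underside
- stone_long: long whetstone, a brick-coloured block 65 x 205 x 30 mm (x, y, z), lying flat centred on either the pan's bridge or the rack; origin at the centre of its underside
- stone_short: short whetstone, the same material, 50 x 100 x 30 mm (x, y, z), lying flat centred on the other of the two places; origin at the centre of its underside
- bottle: white plastic water bottle, 56 mm diameter, 150 mm tall, standing between the cases; origin at the centre of its underside; a bystander
- tape: black desk tape dispenser, 120 x 50 x 88 mm, standing between the cases; origin at the centre of its underside; a bystander
Not all that is in view belongs to the job. What is shaped like the stone_short but green or yellow is not meant.

How it is judged:
At the end, for the whole second after the job is handed in: The lid of the case that matches the stone in the pan stands still (under 0.05 rad/s) at 60 degrees, give or take 5.7 (0.947 to 1.147 rad), carried by the robot's fingers (contact over 0.15 N); the other case's lid is shut (under 0.03 rad) (((horizontal distance between stone_long and pan below 0.06 m and value of joint long_lid between 0.947 and 1.147 rad and velocity of joint long_lid between -0.05 and 0.05 rad/s and contact force between the fingers and long_lid above 0.15 N and value of joint short_lid below 0.03 rad) or (horizontal distance between stone_short and pan below 0.06 m and value of joint short_lid between 0.947 and 1.147 rad and velocity of joint short_lid between -0.05 and 0.05 rad/s and contact force between the fingers and short_lid above 0.15 N and value of joint long_lid below 0.03 rad))); the arm keeps its last pose, push and grip.
It fails at once if the lid of the other case is lifted (over 0.15 rad) ((horizontal distance between stone_long and pan below 0.06 m and value of joint short_lid above 0.15 rad) or (horizontal distance between stone_short and pan below 0.06 m and value of joint long_lid above 0.15 rad)).
It fails at once if a stone or a bystander is shifted more than 30 mm or tipped (distance of any of stone_long, stone_short, bottle, tape from where it was at the start of the episode above 0.03 m or angle between any of stone_long, stone_short, bottle, tape's own z axis and vertical above 0.4 rad).
It also fails if it takes over 34 s, if anything falls off the work surface, if the arm or the gripper's body presses on something with over 40 N, if the wrist force passes 120 N, or if a joint passes its speed limit or range.

## Working session

There is one attempt and no reset: what is moved stays moved. The work goes in short steps, Python scripts to look and compute and a shell command to move; the robot and the scene stay as the last step left them, time stands still between calls to the robot, and variables do not carry over. Pictures are saved under pics/ and viewed, at most 10 in all, crops included, and the job is handed in when it is done.

```bash
ls; mkdir -p pics
python3 - <<'E'
from rig import robot
import cv2,pickle
print(robot.sense())
for n in("top","side"):
    s=robot.snapshot(n); pickle.dump(s,open(n+'.pkl','wb')); cv2.imwrite(f'pics/{n}0.png',s['img'][:,:,::-1])
    print({k:s[k] for k in s if k not in('img','depth')})
E
```

```text
pics
{'time': 0.0, 'joint_positions': array([-9.67399783e-01,  3.85554669e-01,  6.61373321e-03, -5.03974103e-04,
       -1.19401356e+00, -2.58594504e-01]), 'joint_velocities': array([ 0.00140525,  0.00051786,  0.00048455, -0.00015035,  0.00091242,
       -0.00060135]), 'joint_torque': array([ 1.33864964e-03, -3.90662742e+01,  1.87406731e+01,  4.21979159e+00,
        1.08957817e-02, -1.83822272e-04]), 'position': array([ 0.21108245, -0.58768267,  0.24645522]), 'tcp_rot': array([-2.38023252e-04, -1.71456574e-01,  9.85191060e-01,  1.07825106e-03]), 'wrist_force': array([-0.16488923,  0.25887313,  0.0920323 ]), 'moment': array([-0.01554303, -0.00849383,  0.04683723]), 'grip_force': 0.0, 'finger_gap': 1.0014956603703673}
{'vfov': 57.33111974121816, 'cx': 315.3623308505175, 'cy': 238.66526886134037, 'dist': array([-0.02398827,  0.        ,  0.        ,  0.        ,  0.        ]), 'extrinsics': array([[-0.01180445, -0.99991262,  0.00594985, -0.07267542],
       [-0.98685561,  0.0106908 , -0.16125047,  0.58063718],
       [ 0.16117278, -0.00777512, -0.98689558,  0.98297439],
       [ 0.        ,  0.        ,  0.        ,  1.        ]])}
{'vfov': 56.69488570101689, 'cx': 323.24818536402876, 'cy': 243.29776677682045, 'dist': array([-0.01459089,  0.        ,  0.        ,  0.        ,  0.        ]), 'extrinsics': array([[-0.90321095, -0.42912994, -0.00758105,  0.46458138],
       [-0.28499907,  0.61287144, -0.7369967 ,  0.27318798],
       [ 0.32091356, -0.66350289, -0.67585383,  0.66132328],
       [ 0.        ,  0.        ,  0.        ,  1.        ]])}
```

View pics/top0.png

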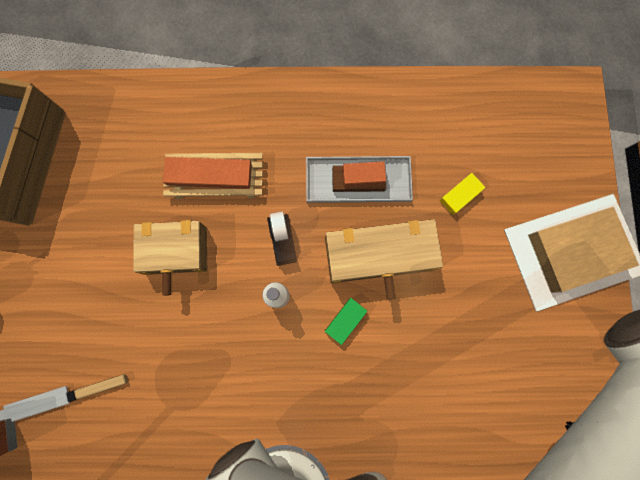

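View pics/side0.png

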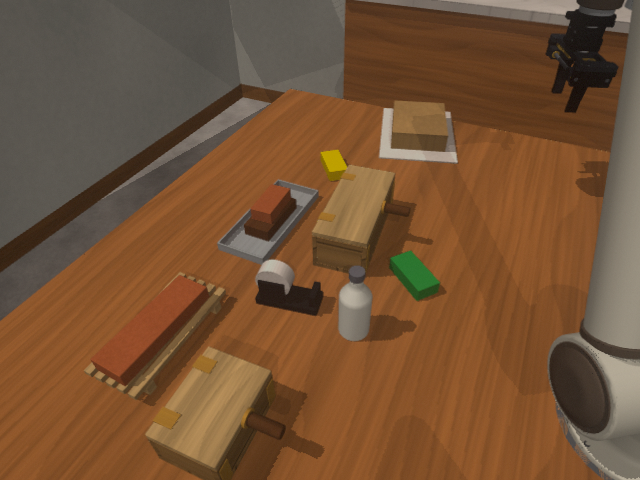

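Top view: the grey pan is at (358,180) and holds a short brick block (365,176). The long stone is on the rack at (207,171). The green (346,322) and yellow (463,194) blocks are decoys because of their colour. That makes the short case at (168,247) the one to open, with its peg at (166,283). Next I'll measure it and check it in a crop.

```bash
cat > h.py <<'E'
import numpy as np,cv2,pickle
def cam(s):
    f=240/np.tan(np.radians(s['vfov']/2)); return np.array([[f,0,s['cx']],[0,f,s['cy']],[0,0,1]]),s['dist'],s['extrinsics']
def ray(s,uv):
    K,d,E=cam(s); p=cv2.undistortPoints(np.array(uv,float).reshape(-1,1,2),K,d)[:,0]
    r=np.c_[p,np.ones(len(p))]@E[:3,:3]; return -E[:3,:3].T@E[:3,3],r
def onplane(s,uv,z):
    o,r=ray(s,uv); return o+r*((z-o[2])/r[:,2])[:,None]
def cloud(s):
    v,u=np.mgrid[:480,:640]; o,r=ray(s,np.c_[u.ravel(),v.ravel()])
    P=o+r*s['depth'].reshape(-1,1); P[s['depth'].ravel()==0]=np.nan; return P.reshape(480,640,3)
E
python3 - <<'E'
from h import *
t=pickle.load(open('top.pkl','rb')); s=pickle.load(open('side.pkl','rb'))
for n,c,b,pb in(('top',t,(120,205,210,285),(155,262,180,300)),('side',s,(140,335,290,475),(235,400,295,445))):
    P=cloud(c); x0,y0,x1,y1=b
    Q=P[y0:y1,x0:x1]; m=(abs(Q[...,2]-.077)<.006)
    hsv=cv2.cvtColor(c['img'],cv2.COLOR_RGB2HSV)[y0:y1,x0:x1]
    print(n,'lid z',np.nanmedian(Q[...,2][m]),m.sum())
    m8=cv2.morphologyEx(m.astype(np.uint8),cv2.MORPH_OPEN,np.ones((9,9)))
    q=Q[m8>0]; r=cv2.minAreaRect(q[:,:2].astype(np.float32)); print('lid rect',r); 
    x0,y0,x1,y1=pb; Q=P[y0:y1,x0:x1]; im=c['img'][y0:y1,x0:x1].astype(int)
    mm=(Q[...,2]>.055)&(Q[...,2]<.09)&(im.sum(-1)<260)
    q=Q[mm]; print('peg',mm.sum(),q.mean(0),q.min(0),q.max(0))
    d=np.linalg.svd(q[:,:2]-q[:,:2].mean(0))[2][0] if len(q)>5 else 0; print(d,'yaw',np.degrees(np.arctan2(d[1],d[0])))
h=cv2.cvtColor(t['img'],cv2.COLOR_RGB2HSV); print('bottle, tape')
P=cloud(t)
for n,(a,b,c,d) in dict(bottle=(255,275,295,312),tape=(265,205,300,270)).items():
    q=P[b:d,a:c].reshape(-1,3); q=q[q[:,2]>.02]; print(n,q.min(0),q.max(0))
for n,z,px in(('panstone',.06,[[344,162],[386,188]]),('rackstone',.06,[[164,155],[250,187]])): print(n,onplane(t,px,z))
im=t['img'][140:310,115:425]; cv2.imwrite('pics/crop.png',cv2.resize(im,None,fx=2.5,fy=2.5)[:,:,::-1])
E
```

```text
top lid z 0.07665286548024075 3268
lid rect ((0.5630437135696411, 0.26087674498558044), (0.11107224971055984, 0.15011318027973175), 2.6355783939361572)
peg 222 [0.47937516 0.25698221 0.07704488] [0.45135851 0.23789811 0.05573422] [0.50874369 0.2892604  0.08458329]
[-0.9988014  -0.04894663] yaw -177.19444369701316
side lid z 0.07674002089523918 8846
lid rect ((0.5340907573699951, 0.26171427965164185), (0.1676066368818283, 0.15085181593894958), 2.4855499267578125)
peg 820 [0.481869   0.26156694 0.07569348] [0.45009507 0.2255582  0.05510629] [0.50875916 0.29207895 0.08522497]
[-0.99667634 -0.08146332] yaw -175.3273173419503
bottle, tape
bottle [ 0.42189185 -0.01580145  0.02083872] [0.47689566 0.03793382 0.1550775 ]
tape [ 0.52705744 -0.03258849  0.02000673] [0.64387591 0.03298199 0.09139243]
panstone [[ 0.76252702 -0.14974418  0.06      ]
 [ 0.69740109 -0.24776651  0.06      ]]
rackstone [[0.78477848 0.28116613 0.06      ]
 [0.703085   0.07384815 0.06      ]]
```

View pics/crop.png

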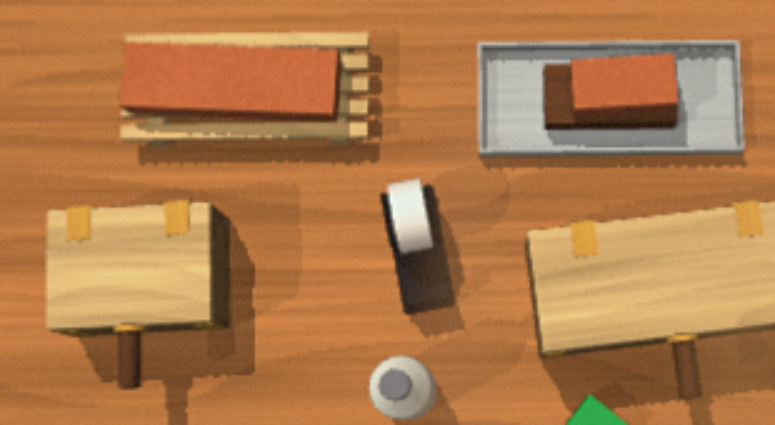

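The crop confirms it: the block on the pan's dark bridge is about 100 x 50 mm, so it's the short stone. The 205 mm one is on the rack, so I'll open the short case. Case centre is (0.563, 0.261) with yaw 2.6°. Both the lid size and the peg position agree with the given dimensions.

```bash
cat > go.py <<'E'
import sys,numpy as np
from scipy.spatial.transform import Rotation as R
from rig import robot
# usage: x y z tilt(deg fwd) of the GRASP POINT/TCP -> row values
YAW=np.radians(2.6)
def Rt(a):
    a=np.radians(a); f=np.array([np.cos(YAW),np.sin(YAW),0]); z=f*np.sin(a)+np.array([0,0,-np.cos(a)])
    y=np.array([-np.sin(YAW),np.cos(YAW),0]); return R.from_matrix(np.c_[np.cross(y,z),y,z])
def row(p,a,grasp=False):
    s=robot.sense(); q=s['tcp_rot']; R0=R.from_quat([q[1],q[2],q[3],q[0]]); Rg=Rt(a)
    p=np.array(p)-(Rg.apply([0,0,.006]) if grasp else 0)
    return np.round(np.r_[R0.inv().apply(p-s['position'])/.2,(R0.inv()*Rg).as_rotvec()/np.pi],3)
def lid(deg):  # grip point at lid angle
    t=np.radians(deg); u=-.148*np.cos(t)+.006*np.sin(t); z=.065+.148*np.sin(t)+.006*np.cos(t)
    return np.array([.563+(.055+u)*np.cos(YAW),.261+(.055+u)*np.sin(YAW),z])
E
python3 -c "
from go import *
for p in ([.36,-.43,.30],[.40,-.3,.3]): print(row(p,0))
print(lid(0),lid(60))"
```

```text
[-0.967  0.491 -0.266  0.001 -0.     0.095]
[-1.375e+00  1.036e+00 -2.650e-01  1.000e-03 -0.000e+00  9.500e-02]
[0.47009574 0.25678124 0.071     ] [0.54921036 0.26037382 0.19617176]
```

```bash
python3 -m pendant '[[[-0.97,0.49,-0.27,0,0,0.095,1],[-0.97,0.49,-0.27,0,0,0.095,1],[-0.97,0.49,-0.27,0,0,0.095,1],[-0.97,0.49,-0.27,0,0,0.095,1],[-0.97,0.49,-0.27,0,0,0.095,1],[-0.97,0.49,-0.27,0,0,0.095,1]]]'
python3 -c "
from go import *
print(row([.42,-.24,.30],0))"
```

```text
time: 0.7
position: [0.3631, -0.4283, 0.3026]
tcp_rot: [0.001, -0.026, 1.0, -0.001]
wrist_force: [-0.4, 0.5, 0.2]
finger_gap: 1.003
grip_force: 0.0
[-0.332  0.926  0.013 -0.     0.001  0.002]
```

```bash
python3 -m pendant '[[[-0.33,0.93,0,0,0,0,1],[-0.33,0.93,0,0,0,0,1],[-0.33,0.93,0,0,0,0,1],[-0.33,0.93,0,0,0,0,1],[-0.33,0.93,0,0,0,0,1],[-0.33,0.93,0,0,0,0,1]]]'
python3 -m pendant '[[[0,0.98,0,0,0,0,1],[0,0.98,0,0,0,0,1],[0,0.98,0,0,0,0,1],[0,0.98,0,0,0,0,1],[0,0.98,0,0,0,0,1],[0,0.98,0,0,0,0,1]]]'
python3 -c "
from go import *
g=lid(0)
for a in (0,30,40): print(row([.43,.14,.28],a))"
```

```text
time: 1.3
position: [0.418, -0.241, 0.3013]
tcp_rot: [-0.0, -0.024, 1.0, 0.0]
wrist_force: [0.6, -0.6, -0.1]
finger_gap: 1.0
grip_force: 0.0
time: 1.9
position: [0.409, -0.046, 0.3014]
tcp_rot: [-0.0, -0.023, 1.0, -0.0]
wrist_force: [-0.3, -0.1, 0.0]
finger_gap: 1.002
grip_force: 0.0
[-0.149  0.924  0.107 -0.    -0.     0.   ]
[-0.149  0.924  0.107  0.    -0.167  0.001]
[-0.149  0.924  0.107  0.    -0.222  0.001]
```

```bash
python3 -m pendant '[[[-0.15,0.92,0.1,0,-0.22,0,1],[-0.15,0.92,0.1,0,-0.22,0,1],[-0.15,0.92,0.1,0,-0.22,0,1],[-0.15,0.92,0.1,0,-0.22,0,1],[-0.15,0.92,0.1,0,-0.22,0,1],[-0.15,0.92,0.1,0,-0.22,0,1],[-0.15,0.92,0.1,0,-0.22,0,1],[-0.15,0.92,0.1,0,-0.22,0,1]]]'
python3 -c "
from go import *
g=lid(0); n=Rt(40).apply([0,0,1])
print(robot.sense()['joint_positions'],row(g-.09*n,40,1))"
```

```text
time: 2.7
position: [0.434, 0.1272, 0.2965]
tcp_rot: [0.326, -0.026, 0.945, 0.008]
wrist_force: [0.7, -0.4, 0.6]
finger_gap: 0.998
grip_force: 0.0
[ 0.72062285 -0.22319688 -0.98745505  1.02261007 -0.46422473 -3.09512434] [ 0.541  0.642  0.54   0.001 -0.011  0.003]
```

Joint 6 is close to its limit, so I'll take the half-turn grasp, with less tilt.

```bash
python3 -m pendant '[[[0,0,0,0,0,-0.37,1],[0,0,0,0,0,-0.37,1],[0,0,0,0,0,-0.37,1],[0,0,0,0,0,-0.37,1],[0,0,0,0,0,-0.37,1],[0,0,0,0,0,-0.37,1],[0,0,0,0,0,-0.37,1],[0,0,0,0,0,-0.37,1]]]'
python3 -m pendant '[[[0,0,0,0,0,-0.37,1],[0,0,0,0,0,-0.37,1],[0,0,0,0,0,-0.37,1],[0,0,0,0,0,-0.37,1],[0,0,0,0,0,-0.37,1],[0,0,0,0,0,-0.37,1],[0,0,0,0,0,-0.37,1],[0,0,0,0,0,-0.37,1]]]'
sed -i 's/y=np.array(\[-np.sin(YAW),np.cos(YAW),0\])/y=np.array([np.sin(YAW),-np.cos(YAW),0])/' go.py
python3 -c "
from go import *
g=lid(0); n=Rt(28).apply([0,0,1])
print(robot.sense()['joint_positions'],row(g-.12*n,28,1))"
```

```text
time: 3.5
position: [0.4352, 0.1286, 0.2978]
tcp_rot: [0.277, -0.542, 0.774, -0.172]
wrist_force: [-0.4, 0.0, -0.0]
finger_gap: 1.001
grip_force: 0.0
time: 4.3
position: [0.4352, 0.1287, 0.2978]
tcp_rot: [-0.137, 0.878, -0.35, 0.296]
wrist_force: [-0.4, 0.2, 0.6]
finger_gap: 0.998
grip_force: 0.0
[ 0.72238477 -0.22159486 -0.98293315  1.0195428  -0.46511687 -0.76563051] [-0.752 -0.126  0.401 -0.024 -0.052 -0.256]
```

```bash
python3 -m pendant '[[[-0.75,-0.13,0.4,-0.024,-0.052,-0.256,1],[-0.75,-0.13,0.4,-0.024,-0.052,-0.256,1],[-0.75,-0.13,0.4,-0.024,-0.052,-0.256,1],[-0.75,-0.13,0.4,-0.024,-0.052,-0.256,1],[-0.75,-0.13,0.4,-0.024,-0.052,-0.256,1],[-0.75,-0.13,0.4,-0.024,-0.052,-0.256,1],[-0.75,-0.13,0.4,-0.024,-0.052,-0.256,1],[-0.75,-0.13,0.4,-0.024,-0.052,-0.256,1]]]'
python3 -c "
from go import *
import cv2
g=lid(0)
print(robot.sense()['joint_positions'],row(g,28,1))
cv2.imwrite('pics/s1.png',robot.snapshot('side')['img'][200:480,60:420,::-1])"
```

```text
time: 5.1
position: [0.4111, 0.2559, 0.1831]
tcp_rot: [-0.007, 0.97, 0.021, 0.243]
wrist_force: [-0.2, 0.2, -0.3]
finger_gap: 1.001
grip_force: 0.0
[ 0.920144    0.05606466 -0.99044108  1.11273898 -0.41332021 -0.32072562] [-0.004  0.011  0.603 -0.001 -0.001 -0.001]
```

View pics/s1.png

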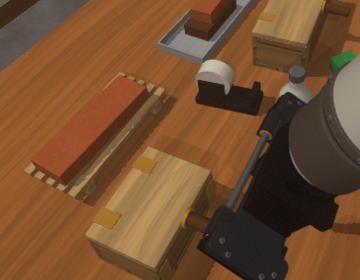

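The fingers (crop 265,140 and 215,250) straddle the peg at (195,215), and the bottle is well clear. I'll advance and grip.

```bash
python3 -m pendant '[[[0,0.01,0.2,0,0,0,1],[0,0.01,0.4,0,0,0,1],[0,0.01,0.5,0,0,0,1],[0,0.01,0.6,0,0,0,1],[0,0.01,0.6,0,0,0,1],[0,0.01,0.6,0,0,0,1]]]'
python3 -m pendant '[[[0,0,0,0,0,0,-1],[0,0,0,0,0,0,-1],[0,0,0,0,0,0,-1],[0,0,0,0,0,0,-1],[0,0,0,0,0,0,-1],[0,0,0,0,0,0,-1],[0,0,0,0,0,0,-1],[0,0,0,0,0,0,-1]]]' 15
python3 -c "
from go import *
print(robot.sense()['joint_positions'])
for d in (10,20,30,40,50,60): print(d,row(lid(d),28-d,1))"
```

```text
time: 5.75
position: [0.4694, 0.2633, 0.0915]
tcp_rot: [0.005, 0.972, 0.017, 0.232]
wrist_force: [0.3, 0.0, -0.1]
finger_gap: 1.0
grip_force: 0.0
time: 6.55
position: [0.4678, 0.2651, 0.0934]
tcp_rot: [0.004, 0.972, 0.02, 0.234]
wrist_force: [-2.4, -10.4, 3.3]
finger_gap: 0.356
grip_force: 5.2
[ 0.48925038  0.28783743 -0.97213528  2.0516371  -0.24202403 -0.8947504 ]
10 [ 0.035  0.043 -0.031  0.006 -0.05  -0.   ]
20 [ 0.13   0.044 -0.122  0.006 -0.106 -0.001]
30 [ 0.24   0.046 -0.196  0.006 -0.161 -0.001]
40 [ 0.361  0.047 -0.248  0.006 -0.217 -0.002]
50 [ 0.489  0.047 -0.28   0.006 -0.273 -0.002]
60 [ 0.62   0.048 -0.288  0.006 -0.328 -0.003]
```

Joint 4 hit its limit because the forward tilt brings the wrist near singularity. I'll let go, back off and approach with the tool vertical, so the round peg can pivot in the pads.

```bash
python3 -m pendant '[[[0,0,0,0,0,0,1],[0,0,0,0,0,0,1],[0,0,0,0,0,0,1],[0,0,0,0,0,0,1],[0,0,0,0,0,0,1]]]'
python3 -m pendant '[[[0,0,-0.1,0,0,0,1],[0,0,-0.3,0,0,0,1],[0,0,-0.5,0,0,0,1],[0,0,-0.5,0,0,0,1]]]'
python3 -c "
from go import *
print(robot.sense()['joint_positions'],row(lid(0)+[0,0,.09],0,1))"
```

```text
time: 7.05
position: [0.4678, 0.2656, 0.0934]
tcp_rot: [0.003, 0.972, 0.02, 0.234]
wrist_force: [-0.0, -0.6, -0.1]
finger_gap: 0.724
grip_force: 0.0
time: 7.45
position: [0.4387, 0.2673, 0.1732]
tcp_rot: [0.005, 0.97, 0.018, 0.244]
wrist_force: [0.9, -0.1, 1.6]
finger_gap: 0.985
grip_force: 0.0
[ 0.8758905   0.12485389 -0.94638392  1.16394059 -0.40814072 -0.33645566] [ 0.122  0.057  0.102  0.007 -0.157 -0.002]
```

```bash
python3 -m pendant '[[[0.12,0.05,0.1,0.007,-0.157,0,1],[0.12,0.05,0.1,0.007,-0.157,0,1],[0.12,0.05,0.1,0.007,-0.157,0,1],[0.12,0.05,0.1,0.007,-0.157,0,1],[0.12,0.05,0.1,0.007,-0.157,0,1],[0.12,0.05,0.1,0.007,-0.157,0,1]]]'
python3 -c "
from go import *
print(robot.sense()['joint_positions'],row(lid(0),0,1))"
```

```text
time: 8.05
position: [0.4706, 0.2607, 0.1673]
tcp_rot: [-0.003, 1.0, 0.02, -0.002]
wrist_force: [0.4, -1.4, 0.7]
finger_gap: 0.996
grip_force: 0.0
[ 0.80374845  0.3121927  -0.31750782 -0.00823524 -0.93878043  0.81175603] [-0.002  0.022  0.451 -0.002  0.001 -0.002]
```

```bash
python3 -m pendant '[[[0,0.02,0.15,0,0,0,1],[0,0.02,0.3,0,0,0,1],[0,0.02,0.45,0,0,0,1],[0,0.02,0.45,0,0,0,1]]]'
python3 -m pendant '[[[0,0,0,0,0,0,-1],[0,0,0,0,0,0,-1],[0,0,0,0,0,0,-1],[0,0,0,0,0,0,-1],[0,0,0,0,0,0,-1],[0,0,0,0,0,0,-1],[0,0,0,0,0,0,-1],[0,0,0,0,0,0,-1]]]' 15
python3 -m pendant '[[[0,0,0,0,0,0,-1],[0,0,0,0,0,0,-1],[0,0,0,0,0,0,-1]]]' 15
python3 -c "
from go import *
print(robot.sense()['joint_positions'])
for d in (10,20,30,40,50,60): print(d,row(lid(d),-d/2,1))"
```

```text
time: 8.45
position: [0.4677, 0.2522, 0.0728]
tcp_rot: [0.002, 1.0, 0.019, -0.004]
wrist_force: [-0.0, -0.3, -1.0]
finger_gap: 1.0
grip_force: 0.0
time: 9.25
position: [0.4701, 0.2545, 0.0767]
tcp_rot: [-0.001, 1.0, 0.019, 0.0]
wrist_force: [0.0, -0.1, 0.3]
finger_gap: 0.353
grip_force: 0.0
time: 9.55
position: [0.4702, 0.2582, 0.077]
tcp_rot: [-0.004, 1.0, 0.02, 0.001]
wrist_force: [-6.4, 11.9, -0.9]
finger_gap: 0.226
grip_force: 15.0
[ 0.80263637  0.42353933 -0.42521864 -0.00581721 -0.71450358  0.81197862]
10 [ 0.019  0.006 -0.128 -0.003 -0.029 -0.002]
20 [ 0.06   0.005 -0.251 -0.003 -0.056 -0.002]
30 [ 0.122  0.003 -0.365 -0.003 -0.084 -0.002]
40 [ 0.203  0.002 -0.466 -0.003 -0.112 -0.001]
50 [ 0.301  0.001 -0.553 -0.003 -0.14  -0.001]
60 [ 0.412 -0.    -0.621 -0.003 -0.168 -0.001]
```

Gripped: opening 19.7 mm matches the 20 mm peg, at 15 N. Now I'll lift along the arc, taking out the small y offset.

```bash
python3 -m pendant '[[[0.007,-0.015,-0.063,0,-0.014,0,-1],[0.019,-0.02,-0.128,0,-0.028,0,-1],[0.037,-0.02,-0.19,0,-0.042,0,-1],[0.06,-0.02,-0.251,0,-0.056,0,-1],[0.089,-0.02,-0.309,0,-0.07,0,-1],[0.122,-0.02,-0.365,0,-0.084,0,-1],[0.122,-0.02,-0.365,0,-0.084,0,-1],[0.122,-0.02,-0.365,0,-0.084,0,-1]]]'
python3 -c "
from go import *
s=robot.sense();print(s['joint_positions'],s['grip_force'],s['moment'])
for d in (35,40,45,50,55,60): print(d,row(lid(d),-d/2,1))"
```

```text
time: 10.35
position: [0.4941, 0.2596, 0.149]
tcp_rot: [0.001, 0.991, 0.019, -0.131]
wrist_force: [-0.7, 1.2, -0.2]
finger_gap: 0.228
grip_force: 15.0
[ 0.68710932  0.47465019 -0.07210592 -0.16919558 -1.23832742  0.99462658] 15.005242628976703 [ 0.52230102 -0.26713294 -0.13660301]
35 [ 0.023  0.008 -0.066 -0.001 -0.013 -0.002]
40 [ 0.052  0.008 -0.125 -0.001 -0.027 -0.002]
45 [ 0.085  0.007 -0.181 -0.002 -0.041 -0.002]
50 [ 0.123  0.007 -0.233 -0.002 -0.055 -0.002]
55 [ 0.166  0.006 -0.283 -0.002 -0.069 -0.002]
60 [ 0.213  0.006 -0.328 -0.002 -0.083 -0.002]
```

```bash
python3 -m pendant '[[[0.023,0,-0.066,0,-0.013,0,-1],[0.052,0,-0.125,0,-0.027,0,-1],[0.085,0,-0.181,0,-0.041,0,-1],[0.123,0,-0.233,0,-0.055,0,-1],[0.166,0,-0.283,0,-0.069,0,-1],[0.213,0,-0.328,0,-0.083,0,-1],[0.213,0,-0.328,0,-0.083,0,-1],[0.213,0,-0.328,0,-0.083,0,-1]]]'
python3 - <<'E'
from go import *
from h import *
s=robot.sense();print(s['joint_positions'],s['grip_force'],row(lid(60),-30,1))
c=robot.snapshot('side'); cv2.imwrite('pics/s2.png',c['img'][:,:,::-1])
P=cloud(c); a=P[:,:,:]; u=(a[...,0]-.563)*np.cos(YAW)+(a[...,1]-.261)*np.sin(YAW); v=-(a[...,0]-.563)*np.sin(YAW)+(a[...,1]-.261)*np.cos(YAW)
hs=cv2.cvtColor(c['img'],cv2.COLOR_RGB2HSV)
m=(abs(v)<.07)&(u>-.03)&(u<.1)&(a[...,2]>.09)&(a[...,2]<.17)&(hs[...,1]>60)
print(m.sum()); U,Z=u[m],a[...,2][m]
# lid: points near plane through hinge; polar angle about hinge
th=np.degrees(np.arctan2(Z-.065,.055-U)); print(np.histogram(th,bins=range(30,120,5)))
k=(th>45)&(th<80)
d=np.linalg.svd(np.c_[U[k]-U[k].mean(),Z[k]-Z[k].mean()],full_matrices=False)[2][0]; print('lid plane deg',np.degrees(np.arctan2(d[1],-d[0])))
E
```

```text
time: 11.15
position: [0.5524, 0.2621, 0.2008]
tcp_rot: [0.004, 0.966, 0.019, -0.259]
wrist_force: [0.8, 1.9, -1.8]
finger_gap: 0.221
grip_force: 15.0
[ 0.57699983  0.64061242  0.3292918  -0.26361388 -1.71319326  1.05568938] 14.999814061447978 [-0.003  0.008 -0.002 -0.002 -0.    -0.002]
705
(array([  0,   0,   0,   0,   0,   8, 537, 153,   0,   0,   7,   0,   0,
         0,   0,   0,   0]), array([ 30,  35,  40,  45,  50,  55,  60,  65,  70,  75,  80,  85,  90,
        95, 100, 105, 110, 115]))
lid plane deg -28.095532448600913
```

View pics/s2.png

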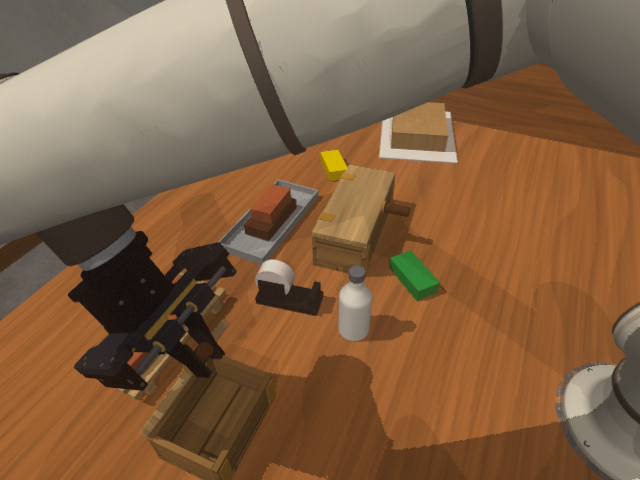

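The lid stands open with its peg between the fingers (205,352). The TCP is within 2 mm of the 60° grip point, the edge slope suggests about 62°, and the bystanders haven't moved. I'll let it settle and hand in.

```bash
python3 -m pendant '[[[0,0,0,0,0,0,-1],[0,0,0,0,0,0,-1],[0,0,0,0,0,0,-1],[0,0,0,0,0,0,-1],[0,0,0,0,0,0,-1],[0,0,0,0,0,0,-1],[0,0,0,0,0,0,-1],[0,0,0,0,0,0,-1]]]'
python3 -c "
from go import *
s=robot.sense();print(row(lid(60),-30,1),abs(s['joint_velocities']).max());print(robot.hand_in())"
```

```text
time: 12.0
position: [0.5528, 0.2621, 0.2011]
tcp_rot: [0.004, 0.966, 0.019, -0.259]
wrist_force: [2.4, 4.0, -6.2]
finger_gap: 0.221
grip_force: 15.0
[-0.003  0.008  0.    -0.002 -0.    -0.002] 0.002629205395215765
the job is handed in; nothing more can be done
None
```

The short stone is in the pan, so I opened the short case to about 60° and handed the job in at 12 s, with the gripper holding the lid by its peg at 15 N; no verdict came back, and the long case, stones, bottle and tape dispenser look undisturbed.

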